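# Hang the waste bin on the counter rail and sweep the empty carton into it

### The job

Hang the yellow waste bin by its hanger on the upper rail along the counter's front edge, well to the side of the clean teal mat on the side where the bin stands, then slide it along the rail, without lifting it off, until its grab tab lines up with the orange stripe on the mat: a waste bin is never carried through the air over or in front of the clean mat. Then push the empty blue-and-white carton, without lifting it, across the mat and off the counter's edge so that it drops into the bin. Leave the bin hanging at the stripe and do not disturb the pill jar, the white bottle or the steel cup.

Things in the scene. Friction and masses are not known exactly. Their poses are not given: they have to be found in the camera images.
- bin: Loose yellow waste bin, about 0.3 kg, upright on the counter: an open box 100 mm deep (x), 170 wide (y), 140 high, walls 4. Origin: middle of its underside; x to its front (grab tab), z up; the steel hanger is on its back. Hanging free it leans by about 0.08 rad, foot inward: the back wall rests on the lower tube, the lip on the back of the upper tube. It slides easily along the rail.
- bin_grip (a point): Grip point on the bin's upright grey grab tab (orange line down its middle), at the middle of the bin's front. The tab is 12 mm thick in x, 80 mm wide in y and stands 35 mm above the rim. This point is the middle of its thickness and width, 17 mm below its top edge, 18 mm above the rim, 158 mm above the bin's underside, 56 mm in front of the bin's middle. Axes as the bin's.
- bin_hook (a point): Where the upper tube's axis lies in the bin's hanger when hung centred: 118 mm behind (-x), 30 mm below bin_grip. The hanger, a steel strip 150 mm wide (y), goes 28 mm back from the rim, then down as a 4 mm lip: a channel 24 mm wide (x) between back wall and lip, open below. Its roof is 8 mm above this point, 4 mm thick, top flush with the rim; the lip ends 34 mm below, flared out 5 mm.
- rail_axis (a point): Mid-length point on the axis of the upper tube of the fixed double steel rail on the counter's front. Both tubes are level, 16 mm in diameter, 780 mm long, along y, held by a plate at each end only. The lower one, a bumper, is 100 mm straight below. The upper axis is 30 to 38 mm beyond the counter's edge, 18 to 26 mm below its top. The counter's straight front edge is at x = 0.52 m.
- mark (a point): The mark: the rail-side end of the orange stripe (12 mm wide, along x) on the centre line of the fixed teal mat, on its top surface. The mat is 180 mm along x, 200 mm along y, 2 mm thick, ends 3 mm short of the counter's edge and reaches 100 mm to either side of the stripe. The bin is at the mark when its tab has the same y as this point.
- carton_mid (a point): Centre of the loose empty medicine carton, blue and white with one end open, 52 mm (its x) by 84 mm (its y) by 30 mm high, about 35 g, lying flat on the mat by the stripe; a paper flap juts out 18 mm at its +y end.
- jar_mid (a point): Centre of the amber pill jar, 36 mm in diameter, 58 mm high, upright on the mat near the mat's +y side edge, robot's half. Leave it alone.
- bottle_mid (a point): Centre (half-way up) of the white bottle with a blue cap, 80 mm in diameter, 165 mm high, upright on the counter on the side of the mat where the bin is not. Leave it alone.
- cup_mid (a point): Centre (half-way up) of the small steel cup, 48 mm in diameter, 34 mm high, upright on the mat near the mat's -y side edge, robot's half. Leave it alone.
Not all that is in view belongs to the job. There is more than one size of the part that bears carton_mid; the job needs the smallest.

How it is judged:
On the way, in this order (a step that is already met when the one before it is completed fails the run):
1. the bin hangs on the upper rail to the side of the mat (its middle more than 150 mm from the stripe) (z of bin_hook in the frame of rail_axis between -0.008 and 0.008 m and x of bin_hook in the frame of rail_axis between -0.012 and 0.012 m and angle between bin_hook's own z axis and vertical below 0.2 rad and not (y of bin_grip in the frame of mark between -0.15 and 0.15 m)), for 0.2 s.
2. the bin has been slid, still hanging on the rail, to the stripe (tab within 15 mm of it) (z of bin_hook in the frame of rail_axis between -0.008 and 0.008 m and x of bin_hook in the frame of rail_axis between -0.012 and 0.012 m and angle between bin_hook's own z axis and vertical below 0.2 rad and y of bin_grip in the frame of mark between -0.015 and 0.015 m), for 0.2 s.
3. the carton is in the bin (x of carton_mid in the frame of bin_hook between 0.012 and 0.112 m and y of carton_mid in the frame of bin_hook between -0.085 and 0.085 m and z of carton_mid in the frame of bin_hook between -0.13 and -0.01 m), for 0.2 s.
At the end, for the whole second after the job is handed in: The bin hangs on the upper rail (the tube in its hanger's channel, the roof resting on the tube within 8 mm, leaning less than 0.2 rad) with its grab tab within 15 mm of the stripe, measured along the rail, and the carton's centre is inside the bin, below its rim (all of step 2 and all of step 3); the robot touches nothing.
It fails at once if the bin is in the air (raised more than 20 mm above hanging height) over or in front of the clean mat: its tab within 100 mm of the stripe along the rail (y of bin_grip in the frame of mark between -0.1 and 0.1 m and z of bin_hook in the frame of rail_axis above 0.02 m).
It fails at once if the carton is lifted (its centre more than 70 mm above the counter) (height (world z) of carton_mid above 0.07 m).
It fails at once if the pill jar, the bottle or the cup is moved by more than 25 mm (distance of any of jar_mid, bottle_mid, cup_mid from where it was at the start of the episode above 0.025 m).
It also fails if it takes over 72 s, if anything falls off the work surface, if the arm or the gripper's body presses on something with over 40 N, if the wrist force passes 120 N, or if a joint passes its speed limit or range.

### The arm

A 6-joint arm with a two-finger parallel gripper is mounted at the origin on the work surface. World frame = base frame: x ahead of the robot, y to its left, z up, the work surface at z = 0. Lengths are in m, angles in rad, forces in N, time in s.
With the tool pointing down it reaches from about 0.15 to 0.775 m from the base axis. Payload 6.1 kg.
Tool frame: the origin (TCP) lies midway between the tips of the shut fingers; the grasp point (between the pads) lies behind it (bot.pinch_z is the z of the grasp point in the tool frame, in m); z points along the fingers, y is the line along which they close (so a half turn about z gives the same grasp; the last joint's range is limited). The gripper opens to 85 mm and grips with 20 to 120 N. Pads are 22 mm wide; open, the fingers measure 114 mm over their backs; the gripper's body (76 mm by 85 mm) begins 54 mm behind the grasp point. The pads swing forward as they close: fully open they stand 13 mm farther back than shut.
Start: joints at [-1.284, 0.126, -0.04, 1.405, 0, 1.571], TCP at [0.149, -0.504, 0.231] pointing down, gripper open.
Joint ranges: [-2.72, 2.72], [-0.95, 1.95], [-1.27, 1.35], [-1.78, 2.02], [-1.46, 1.47], [-3.14, 3.14]. Speed limits (rad/s): [2.39, 2.39, 3.01, 3.14, 3.14, 3.14].

### API

Orientations are given as a rotation vector (axis times angle).
In Python, from station import bot gives the robot as it stands.
- The arm moves only by the tool move_arm, never from a script. Its arguments are lists of equal length, an entry for each row: "slide": the shift along the tool's x, y, z scaled (see below), a list of three; "dr": the turn, a rotation vector about the tool's x, y, z scaled (see below), a list of three; "hand": the opening, from -1 (shut) to 1 (fully open). In form: {"slide": [[tx, ty, tz], ...], "dr": [[ax, ay, az], ...], "hand": [hand, ...]}. A call has exactly 10 rows; each row shifts and turns the commanded pose from where the row before left it, along the tool's axes as they then stand; what a row does not reach is not made up. The controller multiplies each number of a shift by 0.5 m and each number of a turn by 60 degrees. A row lasts 1/12 s, in which the tool goes at most 41.7 mm and 7.16 degrees, less where a joint would pass 70% of its speed; a pose out of reach is approached as far as the arm can. A call with a number of a shift or a turn outside -1 to 1 is refused whole. A call with a gripper value outside its range is refused whole. The fingers move at their own pace and stop on an object; the grip force is fixed at half the most. Time passes only in rows, so rows that do not move let the fingers close, or fill a call up. It gives the time, the measured TCP pose, the force, the opening and the grip force at its end, in the units of the state.
- bot.get_state(): the state, without advancing time (a new reading comes with each control period).
- bot.get_image(name): name is "scene" or "side" or "wrist"; returns a dict with "img" (480x640x3 uint8, red, green, blue), "range_z" (480x640 float32, m along the optical axis (not along the pixel's ray), 0 where there is no reading), "camera_matrix" (3x3 intrinsics, pixels), "k1" (the pictures are not rectified: a ray, as slopes to the right and down, at radius r is drawn at 1 + k1 r^2 times it, then the intrinsics apply), "world_from_camera" (4x4, takes a point from camera to world coordinates). Camera axes: x right, y down, z forward; pixel columns grow to the right and rows downward; lengths in m; the calibration is good to about 2 mm. A picture is of the moment at which its call begins.
- bot.sign_off(): hands the job in; it is judged then, once.
The state is a dict: "time_s": time; "joint_pos": joint angles; "qd": joint speeds; "joint_torque": joint torques, N m; "tcp_pos": TCP position; "eef_rot": TCP orientation; "force": force on the tool from outside, world axes, zero at the start; "wrist_torque": the same for the moment, N m; "finger_gap": finger opening in m; "grip_force": force on a finger pad.
Only numpy, scipy, OpenCV 4.12 (cv2) and the standard library are available. Lean on these libraries where they do the work, as an engineer would, in place of code of your own. Each camera call takes 0.05 s, during which the arm holds its last target. There are 200 camera calls.

## Working session

There is one attempt and no reset: what is moved stays moved. The work goes in short steps, Python scripts to look and compute and a tool call to move; the robot and the scene stay as the last step left them, time stands still between calls to the robot, and variables do not carry over. Pictures are saved under pics/ and viewed, at most 10 in all, crops included, and the job is handed in when it is done.

Besides the shell and the picture viewer there is one more tool, called after "Request:" as name(argument=value, ...), one argument or row to a line, values as JSON. move_arm: Moves the arm, as the interface text tells. Shifts and turns lie within -1 to 1; 1 stands for 0.5 m of shift or 60 degrees of turn. Its arguments: {"type":"object","properties":{"slide":{"type":"array","items":{"type":"array","items":{"type":"number"}}},"dr":{"type":"array","items":{"type":"array","items":{"type":"number"}}},"hand":{"type":"array","items":{"type":"number"}}},"required":["slide","dr","hand"]}

```bash
mkdir -p pics; ls; cat > h.py <<'E'
import numpy as np,cv2
from station import bot
from scipy.spatial.transform import Rotation as R
def cap(n):
    d=bot.get_image(n); return d
def pts(d):
    K=d["camera_matrix"];k=d["k1"];h,w=d["range_z"].shape
    u,v=np.meshgrid(np.arange(w),np.arange(h))
    a=cv2.undistortPoints
    x=(u-K[0][2])/K[0][0];y=(v-K[1][2])/K[1][1]
    xu,yu=x.copy(),y.copy()
    for _ in range(8):
        s=1+k*(xu**2+yu**2);xu=x/s;yu=y/s
    z=d["range_z"];P=np.stack([xu*z,yu*z,z,np.ones_like(z)],-1)@np.array(d["world_from_camera"]).T
    P=P[...,:3];P[z==0]=np.nan
    return P
def save(d,f): cv2.imwrite(f,cv2.cvtColor(d["img"],cv2.COLOR_RGB2BGR))
E
python3 - <<'E'
from h import *
a=[cap("scene"),cap("side")]
im=[cv2.resize(d["img"],(800,600)) for d in a]
for n,d in zip(["scene","side"],a): save(d,f"pics/{n}0.png"); print(n,np.round(d["world_from_camera"],3).tolist(),d["camera_matrix"],d["k1"])
s=bot.get_state();print(s,bot.pinch_z)
E
```

```text
pics
scene [[-0.176, 0.753, -0.634, 0.949], [0.984, 0.136, -0.111, 0.162], [0.003, -0.644, -0.765, 0.795], [0.0, 0.0, 0.0, 1.0]] [[477.91278716   0.         320.94355479]
 [  0.         477.91278716 238.43796618]
 [  0.           0.           1.        ]] -0.021507963312374343
side [[-0.843, -0.318, 0.433, -0.042], [-0.537, 0.508, -0.674, 0.696], [-0.006, -0.801, -0.599, 0.666], [0.0, 0.0, 0.0, 1.0]] [[496.15811094   0.         320.4740992 ]
 [  0.         496.15811094 242.11235259]
 [  0.           0.           1.        ]] -0.010595519068107453
{'time_s': 0.1, 'joint_pos': array([-1.28400777e+00,  1.26319824e-01, -4.05001278e-02,  1.40543376e+00,
       -1.14069278e-05,  1.57081924e+00]), 'qd': array([-8.57191755e-05, -7.46352163e-04,  2.21953409e-03, -1.15527732e-03,
        1.65690411e-03, -1.81928134e-03]), 'joint_torque': array([ 2.18193032e-03, -4.36906815e+01,  3.53604734e+01,  1.36866944e-02,
        1.54049667e-04,  1.28146699e-06]), 'tcp_pos': array([ 0.14839755, -0.50319313,  0.23060944]), 'eef_rot': array([-3.10792848e+00, -4.48702705e-01,  3.44743977e-04]), 'force': array([0.34517691, 0.05628525, 0.14127244]), 'wrist_torque': array([ 0.01034616, -0.00837922,  0.01961665]), 'grip_force': 0.0, 'finger_gap': 0.08526551253242941} -0.0187
```

View pics/scene0.png

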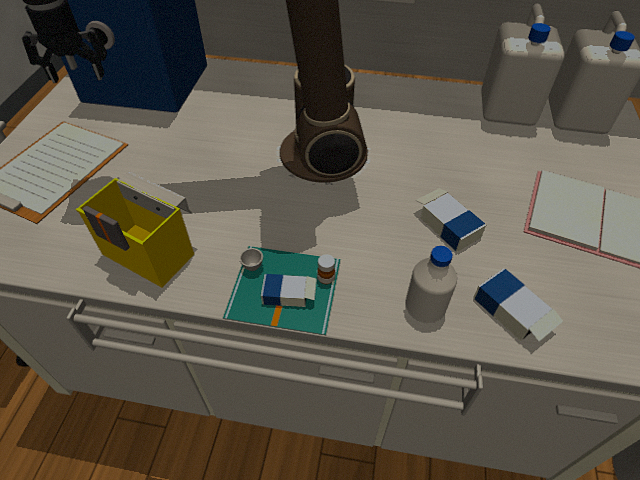

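View pics/side0.png

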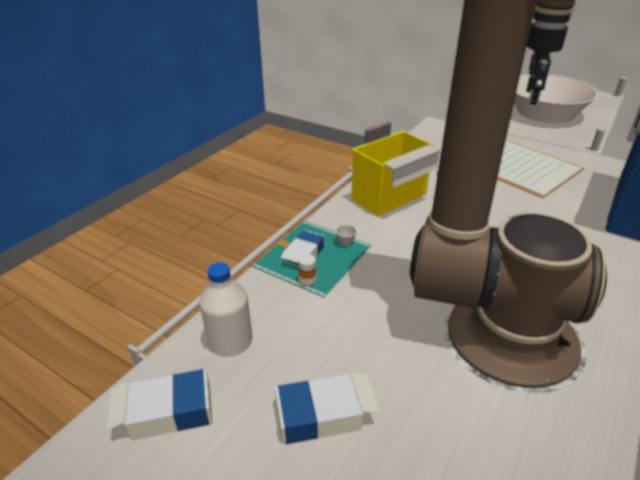

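The scene view shows the yellow bin at (140,235), its grey tab with the orange line at (105,228) and its hanger at (160,192). The mat is at (283,290), with the stripe end near (277,322), cup (251,260) and jar (326,268). The bottle is at (430,290).

Carton candidates are (288,290) on the mat, (450,220) and (515,303) on the counter. I choose (288,290): it's the smallest and lies on the mat by the stripe.

```bash
python3 - <<'E'
from h import *
d=cap("scene");P=pts(d);hsv=cv2.cvtColor(d["img"],cv2.COLOR_RGB2HSV)
H,S,V=[hsv[...,i].astype(int) for i in range(3)]
def rep(n,m):
    q=P[m];q=q[~np.isnan(q[:,0])];print(n,len(q),"med",np.round(np.median(q,0),3),"lo",np.round(np.percentile(q,2,0),3),"hi",np.round(np.percentile(q,98,0),3));return q
box=lambda u0,u1,v0,v1:(lambda m:(m.__setitem__((slice(v0,v1),slice(u0,u1)),True),m)[1])(np.zeros(H.shape,bool))
yel=(H>22)&(H<34)&(S>150)&(V>60)&box(60,210,160,300)
q=rep("yellow",yel)
top=q[(q[:,2]>.134)&(q[:,2]<.146)]
r=cv2.minAreaRect((top[:,:2]*1000).astype(np.float32));print("rim rect",r, cv2.boxPoints(r))
near=P[...,2]
grey=box(75,140,195,255)&(near>.143)&(near<.185)
t=rep("tab",grey);r=cv2.minAreaRect((t[:,:2]*1000).astype(np.float32));print(r)
han=box(115,200,165,220)&(near>.13)&(near<.15)&(S<80)
t=rep("hanger",han);r=cv2.minAreaRect((t[:,:2]*1000).astype(np.float32));print(r)
orl=(H>4)&(H<18)&(S>170)
rep("tabline",orl&box(80,130,200,250))
st=rep("stripe",orl&box(260,300,300,335));print(st[st[:,0].argsort()][-5:])
teal=(H>75)&(H<95)&(S>120);m=teal&box(215,350,240,340)
t=rep("mat",m);r=cv2.minAreaRect((t[:,:2]*1000).astype(np.float32));print(r)
c=box(255,320,265,312)&(near>.024)&(near<.04)
t=rep("cartontop",c);r=cv2.minAreaRect((t[:,:2]*1000).astype(np.float32));print(r,cv2.boxPoints(r))
rep("jar",box(312,342,250,290)&(near>.05)&(near<.075)); rep("cup",box(235,268,245,275)&(near>.025)&(near<.06))
rep("bottle",box(400,460,245,330)&(near>.15))
ra=box(60,490,295,415)&(near<.0)&(near>-.04)&(P[...,0]>.53)&(P[...,0]<.59)
t=rep("rail",ra)
for y in np.arange(-.4,.5,.08):
    k=t[abs(t[:,1]-y)<.02]
    if len(k):print(round(y,2),len(k),np.round(k[:,0].mean(),4),np.round(np.percentile(k[:,2],[5,50,90]),4))
print(np.round(P[235:331:4,:][:, [270]][:,0],3)[-8:])
E
```

```text
yellow 5790 med [ 0.414 -0.287  0.07 ] lo [ 0.327 -0.397  0.002] hi [ 0.47  -0.213  0.139]
rim rect ((396.3908996582031, -307.67218017578125), (173.54884338378906, 104.15083312988281), 69.95274353027344) [[ 317.72488 -371.33777]
 [ 415.56522 -407.04016]
 [ 475.05692 -244.00659]
 [ 377.21658 -208.3042 ]]
tab 509 med [ 0.455 -0.32   0.168] lo [ 0.436 -0.361  0.144] hi [ 0.467 -0.289  0.176]
((449.9050598144531, -325.8289489746094), (79.2165756225586, 13.309233665466309), 69.9845962524414)
hanger 1027 med [ 0.342 -0.285  0.139] lo [ 0.304 -0.356  0.131] hi [ 0.376 -0.215  0.141]
((339.0517883300781, -286.738037109375), (154.86282348632812, 38.28306579589844), 69.54518127441406)
tabline 82 med [ 0.454 -0.328  0.152] lo [ 0.445 -0.335  0.104] hi [ 0.457 -0.324  0.176]
stripe 98 med [ 0.495 -0.004  0.001] lo [ 0.472 -0.01  -0.002] hi [0.515 0.001 0.004]
[[ 5.14186666e-01  7.24599828e-04  3.19327578e-03]
 [ 5.14975600e-01 -5.21156255e-03 -1.02796326e-03]
 [ 5.15068061e-01 -1.20240868e-03  3.76195440e-04]
 [ 5.15592584e-01  9.74753371e-04  1.95282740e-03]
 [ 5.15763891e-01 -2.92245467e-03  1
[... 781 characters left out ...]
.54  -0.399 -0.027] hi [ 0.567  0.377 -0.006]
-0.4 257 0.5546 [-0.0347 -0.0157 -0.005 ]
-0.32 147 0.5594 [-0.0229 -0.0168 -0.0148]
-0.24 165 0.5598 [-0.0236 -0.0174 -0.0144]
-0.16 175 0.5598 [-0.0245 -0.0168 -0.0146]
-0.08 179 0.5595 [-0.0228 -0.0174 -0.0144]
0.0 187 0.5593 [-0.0232 -0.0169 -0.0151]
0.08 192 0.5598 [-0.0235 -0.0172 -0.0147]
0.16 200 0.5599 [-0.0245 -0.0171 -0.0148]
0.24 202 0.5599 [-0.0233 -0.0176 -0.0149]
0.32 201 0.559 [-0.0226 -0.017  -0.0141]
0.4 35 0.5562 [-0.0319 -0.0074 -0.0047]
[[ 0.474 -0.019  0.022]
 [ 0.472 -0.021  0.005]
 [ 0.478 -0.02  -0.   ]
 [ 0.488 -0.017  0.002]
 [ 0.497 -0.015  0.002]
 [ 0.505 -0.013  0.001]
 [ 0.512 -0.012 -0.001]
 [ 0.517 -0.011 -0.006]]
```

```bash
cat >> h.py <<'E'
def goal(p,yaw):
    """remaining shift (tool axes, /0.5) and turn (/60deg) to TCP p with tool down, tool y at world angle yaw deg"""
    s=bot.get_state();A=R.from_rotvec(s["eef_rot"]);a=np.radians(yaw)
    y=np.array([np.cos(a),np.sin(a),0]);z=np.array([0,0,-1.]);B=R.from_matrix(np.stack([np.cross(y,z),y,z],1))
    dr=(A.inv()*B).as_rotvec();d=np.array(p)-s["tcp_pos"]
    print("t",round(s["time_s"],2),"tcp",np.round(s["tcp_pos"],4),"F",np.round(s["force"],1),"gap",round(s["finger_gap"],4))
    print("turn",np.round(dr/np.radians(60),4),"slide now",np.round(A.inv().apply(d)/.5,4),"slide after turn",np.round(B.inv().apply(d)/.5,4))
E
python3 - <<'E'
from h import *
d=cv2.imread("pics/scene0.png")
cv2.imwrite("pics/crop.png",cv2.resize(d[170:340,70:350],None,fx=2.8,fy=2.8,interpolation=cv2.INTER_CUBIC))
goal([.4495,-.327,.231],-20)
E
```

```text
t 0.15 tcp [ 0.1484 -0.5032  0.2307] F [0.7 0.5 0.1] gap 0.0851
turn [-1.100e-03 -6.000e-04 -8.928e-01] slide now [ 6.773e-01 -1.678e-01 -4.000e-04] slide after turn [ 0.5372  0.4453 -0.0006]
```

View pics/crop.png

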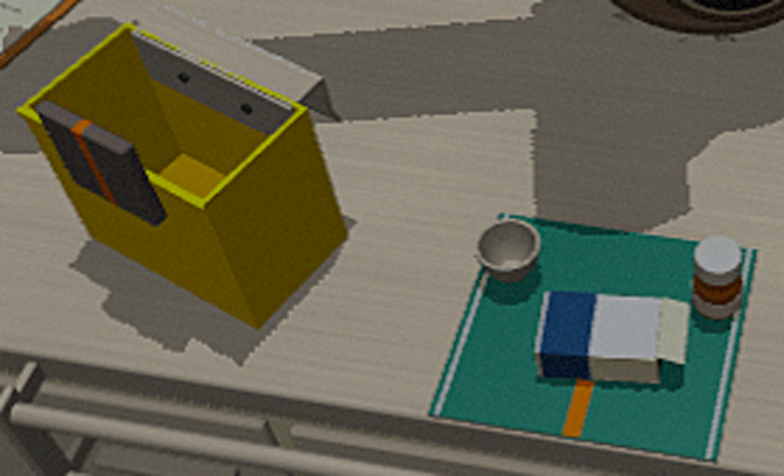

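The crop confirms both choices: the grey tab with its orange line at (105,228) and the small carton on the mat at (288,290), open flap toward +y.

Request:
move_arm(
  slide=[
    [0,0,0],
    [0,0,0],
    [0,0,0],
    [0,0,0],
    [0,0,0],
    [0,0,0],
    [0,0,0],
    [0,0,0],
    [0,0,0],
    [0,0,0],
  ],
  dr=[
    [0,0,-0.1116],
    [0,0,-0.1116],
    [0,0,-0.1116],
    [0,0,-0.1116],
    [0,0,-0.1116],
    [0,0,-0.1116],
    [0,0,-0.1116],
    [0,0,-0.1116],
    [0,0,0],
    [0,0,0],
  ],
  hand=[1,1,1,1,1,1,1,1,1,1],
)

```text
time_s: 0.98
tcp_pos: [0.1485, -0.5034, 0.2311]
eef_rot: [-2.576, -1.797, -0.0]
force: [0.2, -0.4, 0.1]
finger_gap: 0.0853
grip_force: 0.0
```

Request:
move_arm(
  slide=[
    [0.0537,0.0445,0],
    [0.0537,0.0445,0],
    [0.0537,0.0445,0],
    [0.0537,0.0445,0],
    [0.0537,0.0445,0],
    [0.0537,0.0445,0],
    [0.0537,0.0445,0],
    [0.0537,0.0445,0],
    [0.0537,0.0445,0],
    [0.0537,0.0445,0],
  ],
  dr=[
    [0,0,0],
    [0,0,0],
    [0,0,0],
    [0,0,0],
    [0,0,0],
    [0,0,0],
    [0,0,0],
    [0,0,0],
    [0,0,0],
    [0,0,0],
  ],
  hand=[1,1,1,1,1,1,1,1,1,1],
)

```text
time_s: 1.82
tcp_pos: [0.4507, -0.3261, 0.2313]
eef_rot: [-2.576, -1.798, 0.0]
force: [0.4, -0.3, 0.4]
finger_gap: 0.0856
grip_force: 0.0
```

```bash
python3 - <<'E'
from h import *
goal([.4495,-.327,.139],-20)
d=cap("wrist");save(d,"pics/w1.png");P=pts(d)
m=(P[...,2]>.168)&(P[...,2]<.182);q=P[m];q=q[(q[:,0]>.38)&(abs(q[:,1]+.327)<.07)]
print(len(q));r=cv2.minAreaRect((q[:,:2]*1000).astype(np.float32));print(r)
goal([.4495,-.327,.139],-20)
E
```

```text
t 1.82 tcp [ 0.4507 -0.3261  0.2313] F [ 0.4 -0.3  0.4] gap 0.0856
turn [-0.0001  0.0001 -0.0031] slide now [-0.0025 -0.0016  0.1845] slide after turn [-0.0025 -0.0017  0.1845]
3219
((448.5701904296875, -326.3832702636719), (79.83320617675781, 12.278623580932617), 69.92691802978516)
t 1.87 tcp [ 0.4553 -0.3234  0.2306] F [ 3.5  1.3 -0.3] gap 0.0853
turn [ 0.0017 -0.003   0.0008] slide now [-0.0113 -0.0088  0.1832] slide after turn [-0.0107 -0.0085  0.1833]
```

View pics/w1.png

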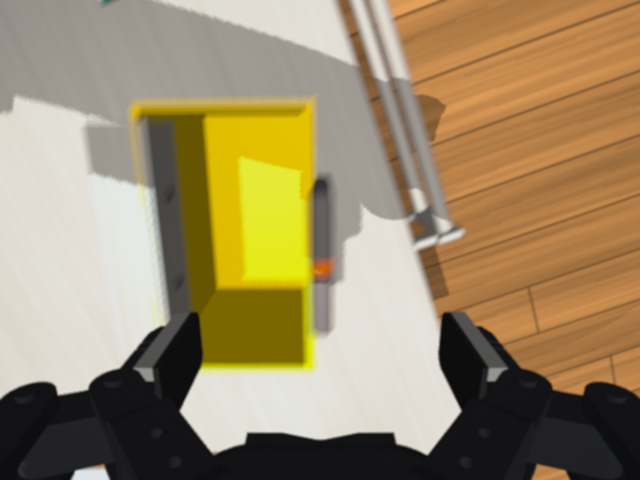

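The wrist view shows the tab (orange line at (322,268)) midway between the fingers, with the rail at upper right. The depth data puts the tab at (0.4486, -0.3264), turned -20°, which matches the first estimate.

Request:
move_arm(
  slide=[
    [0,-0.002,0],
    [0,0,0],
    [0,0,0.03],
    [0,0,0.03],
    [0,0,0.03],
    [0,0,0.03],
    [0,0,0.03],
    [0,0,0.034],
    [0,0,0],
    [0,0,0],
  ],
  dr=[
    [0,0,0],
    [0,0,0],
    [0,0,0],
    [0,0,0],
    [0,0,0],
    [0,0,0],
    [0,0,0],
    [0,0,0],
    [0,0,0],
    [0,0,0],
  ],
  hand=[1,1,1,1,1,1,1,1,1,1],
)

```text
time_s: 2.7
tcp_pos: [0.447, -0.3273, 0.1389]
eef_rot: [-2.574, -1.798, 0.001]
force: [-0.4, 0.6, 0.3]
finger_gap: 0.0854
grip_force: 0.0
```

```bash
python3 - <<'E'
from h import *
goal([.4486,-.3264,.139],-20)
E
```

```text
t 2.7 tcp [ 0.447  -0.3273  0.1389] F [-0.4  0.6  0.3] gap 0.0854
turn [-0.0017 -0.0003 -0.0025] slide now [ 0.0028  0.0024 -0.0001] slide after turn [ 0.0028  0.0024 -0.0001]
```

Close with a small correction.

Request:
move_arm(
  slide=[
    [0.0025,0.0024,0],
    [0,0,0],
    [0,0,0],
    [0,0,0],
    [0,0,0],
    [0,0,0],
    [0,0,0],
    [0,0,0],
    [0,0,0],
    [0,0,0],
  ],
  dr=[
    [0,0,0],
    [0,0,0],
    [0,0,0],
    [0,0,0],
    [0,0,0],
    [0,0,0],
    [0,0,0],
    [0,0,0],
    [0,0,0],
    [0,0,0],
  ],
  hand=[1,1,-1,-1,-1,-1,-1,-1,-1,-1],
)

```text
time_s: 3.53
tcp_pos: [0.4497, -0.3262, 0.1401]
eef_rot: [2.573, 1.802, -0.001]
force: [-1.1, 1.5, 5.6]
finger_gap: 0.0113
grip_force: 79.3
```

Request:
move_arm(
  slide=[
    [0,0,0],
    [0,0,0],
    [0,0,0],
    [0,0,-0.015],
    [0,0,-0.02],
    [0,0,-0.02],
    [0,0,-0.02],
    [0,0,-0.02],
    [0,0,0],
    [0,0,0],
  ],
  dr=[
    [0,0,0],
    [0,0,0],
    [0,0,0],
    [0,0,0],
    [0,0,0],
    [0,0,0],
    [0,0,0],
    [0,0,0],
    [0,0,0],
    [0,0,0],
  ],
  hand=[-1,-1,-1,-1,-1,-1,-1,-1,-1,-1],
)

```text
time_s: 4.37
tcp_pos: [0.4505, -0.3266, 0.1877]
eef_rot: [2.572, 1.801, 0.001]
force: [-0.9, 0.4, -3.7]
finger_gap: 0.011
grip_force: 79.9
```

```bash
python3 - <<'E'
from h import *
goal([.674,-.26,.186],0)
E
```

```text
t 4.37 tcp [ 0.4505 -0.3266  0.1877] F [-0.9  0.4 -3.7] gap 0.011
turn [ 0.0016  0.0007 -0.3333] slide now [0.278  0.3744 0.004 ] slide after turn [0.1332 0.4469 0.0034]
```

Request:
move_arm(
  slide=[
    [0,0,0],
    [0,0,0],
    [0,0,0],
    [0,0,0],
    [0,0,0],
    [0.0266,0.05,0],
    [0.0266,0.06,0],
    [0.0266,0.06,0],
    [0.0266,0.06,0],
    [0.0268,0.05,0],
  ],
  dr=[
    [0,0,-0.0667],
    [0,0,-0.0667],
    [0,0,-0.0667],
    [0,0,-0.0667],
    [0,0,-0.0667],
    [0,0,0],
    [0,0,0],
    [0,0,0],
    [0,0,0],
    [0,0,0],
  ],
  hand=[-1,-1,-1,-1,-1,-1,-1,-1,-1,-1],
)

```text
time_s: 5.2
tcp_pos: [0.5916, -0.2587, 0.1858]
eef_rot: [-2.221, -2.221, 0.0]
force: [-0.3, -0.8, -3.0]
finger_gap: 0.011
grip_force: 80.1
```

Request:
move_arm(
  slide=[
    [0,0.04,0],
    [0,0.04,0],
    [0,0.04,0],
    [0,0.03,0],
    [0,0.015,0],
    [0,0,0],
    [0,0,0],
    [0,0,0],
    [0,0,0],
    [0,0,0],
  ],
  dr=[
    [0,0,0],
    [0,0,0],
    [0,0,0],
    [0,0,0],
    [0,0,0],
    [0,0,0],
    [0,0,0],
    [0,0,0],
    [0,0,0],
    [0,0,0],
  ],
  hand=[-1,-1,-1,-1,-1,-1,-1,-1,-1,-1],
)

```text
time_s: 6.03
tcp_pos: [0.6718, -0.2598, 0.1874]
eef_rot: [2.222, 2.221, 0.0]
force: [-1.1, -0.6, -2.2]
finger_gap: 0.0112
grip_force: 80.1
```

```bash
cat > m.py <<'E'
from h import *
import sys
d=cap("scene");P=pts(d);save(d,"pics/"+sys.argv[1])
hsv=cv2.cvtColor(d["img"],cv2.COLOR_RGB2HSV);H,S,V=[hsv[...,i].astype(int) for i in range(3)]
s=bot.get_state();g=s["tcp_pos"]+[0,0,.0187]
yel=(H>22)&(H<34)&(S>150)&(V>50)
q=P[yel];q=q[abs(q[:,2]-(g[2]-.018))<.008];q=q[(abs(q[:,1]-g[1])<.12)&(q[:,0]>.5)]
r=cv2.minAreaRect((q[:,:2]*1000).astype(np.float32));print("rim",len(q),r,np.round(np.percentile(q[:,2],[50,95]),4))
h=P[(S<80)];h=h[(abs(h[:,2]-(g[2]-.018))<.006)&(abs(h[:,1]-g[1])<.08)&(h[:,0]<g[0]-.095)&(h[:,0]>g[0]-.15)]
if len(h): print("hanger x",np.round(np.percentile(h[:,0],[1,5,95,99]),4),"y",np.round(np.percentile(h[:,1],[1,99]),4),len(h), cv2.minAreaRect((h[:,:2]*1000).astype(np.float32)))
f=P[yel];f=f[(abs(f[:,1]-g[1])<.07)&(f[:,0]>g[0]-.015)&(f[:,0]<g[0]+.03)&(f[:,2]<g[2]-.04)]
if len(f)>20: print("front face dx/dz,dx/dy",np.round(np.linalg.lstsq(np.c_[f[:,1:],np.ones(len(f))],f[:,0],rcond=None)[0],4),len(f))
o=(H>4)&(H<18)&(S>170);o=P[o];o=o[(abs(o[:,1]-g[1])<.05)&(o[:,0]>.6)]
if len(o): print("tab line",np.round(np.median(o,0),4),len(o))
E
python3 - <<'E'
from h import *
goal([.674,-.26,-.011],0)
E
python3 m.py s1.png
```

```text
t 6.03 tcp [ 0.6718 -0.2598  0.1874] F [-1.1 -0.6 -2.2] gap 0.0112
turn [ 0.0003  0.0002 -0.0004] slide now [-3.000e-04  4.300e-03  3.968e-01] slide after turn [-3.000e-04  4.400e-03  3.968e-01]
rim 505 ((616.7471923828125, -254.217041015625), (158.86798095703125, 104.07135772705078), 89.62432861328125) [0.1854 0.188 ]
hanger x [0.5384 0.5397 0.5726 0.574 ] y [-0.3298 -0.1867] 1418 ((556.2135620117188, -260.7281799316406), (151.2552947998047, 38.0396842956543), 89.94794464111328)
front face dx/dz,dx/dy [ 2.000e-04 -9.100e-03  6.675e-01] 1780
tab line [ 0.6443 -0.2528 -0.7478] 628
```

View pics/s1.png

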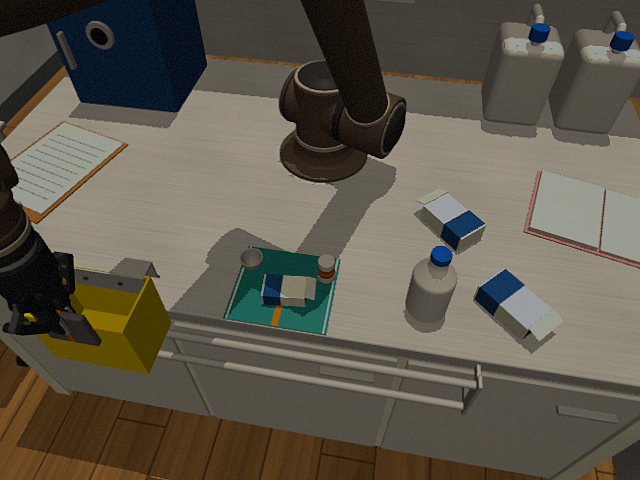

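The scene view shows the bin held level, yaw about 0. Its hanger, at (110,270), lies just above the rail line, well left of the mat. Next I refine the rail axis.

```bash
python3 - <<'E'
from h import *
from scipy.optimize import least_squares
d=cap("scene");P=pts(d).reshape(-1,3);C=np.array(d["world_from_camera"])[:3,3]
for ax,z0 in((.5565,-.022),(.5565,-.122)):
  for a,b in((-.12,0.05),(.05,.34)):
    q=P[(P[:,1]>a)&(P[:,1]<b)&(np.hypot(P[:,0]-ax,P[:,2]-z0)<.013)]
    f=least_squares(lambda p:np.hypot(q[:,0]-p[0],q[:,2]-p[1])-.008,[ax,z0],loss="soft_l1",f_scale=.001)
    print(len(q),np.round(f.x,4))
goal([.674,-.26,-.011],0)
E
```

```text
787 [ 0.5569 -0.0233]
1444 [ 0.5572 -0.0234]
667 [ 0.5571 -0.1234]
1213 [ 0.5571 -0.1233]
t 6.13 tcp [ 0.672  -0.2598  0.1874] F [-0.2  0.6 -3.6] gap 0.0111
turn [ 0.0005  0.0002 -0.0002] slide now [-0.0004  0.0037  0.3968] slide after turn [-0.0005  0.0039  0.3967]
```

Request:
move_arm(
  slide=[
    [0,0.0052,0],
    [0,0,0],
    [0,0,0.03],
    [0,0,0.04],
    [0,0,0.05],
    [0,0,0.05],
    [0,0,0.05],
    [0,0,0.04],
    [0,0,0.02],
    [0,0,0],
  ],
  dr=[
    [0,0,0],
    [0,0,0],
    [0,0,0],
    [0,0,0],
    [0,0,0],
    [0,0,0],
    [0,0,0],
    [0,0,0],
    [0,0,0],
    [0,0,0],
  ],
  hand=[-1,-1,-1,-1,-1,-1,-1,-1,-1,-1],
)

```text
time_s: 6.97
tcp_pos: [0.6735, -0.2589, 0.0436]
eef_rot: [-2.218, -2.218, 0.003]
force: [-0.2, 0.4, -3.7]
finger_gap: 0.0114
grip_force: 80.1
```

```bash
python3 m.py s2.png; python3 - <<'E'
from h import *
goal([.6746,-.26,-.011],0)
E
```

```text
rim 318 ((624.9718017578125, -259.7207946777344), (103.56105041503906, 179.18357849121094), 4.2448248863220215) [0.0424 0.0453]
hanger x [0.5406 0.5421 0.5736 0.5759] y [-0.3321 -0.1858] 963 ((558.0855102539062, -259.22747802734375), (150.98880004882812, 36.6298713684082), 89.91996002197266)
front face dx/dz,dx/dy [-4.00e-04 -1.40e-03  6.68e-01] 1108
tab line [ 0.6546 -0.2352 -0.7444] 837
t 7.02 tcp [ 0.6744 -0.2593  0.0458] F [-0.2  0.2 -2.5] gap 0.0112
turn [-0.0022 -0.0008  0.0002] slide now [-0.0015  0.0006  0.1135] slide after turn [-0.0014  0.0003  0.1135]
```

The channel centre is now at about 0.5565, against 0.557 for the tube, so I lower slowly.

Request:
move_arm(
  slide=[
    [0,0.001,0],
    [0,0,0.01],
    [0,0,0.015],
    [0,0,0.015],
    [0,0,0.015],
    [0,0,0.015],
    [0,0,0.01],
    [0,0,0.01],
    [0,0,0.005],
    [0,0,0],
  ],
  dr=[
    [0,0,0],
    [0,0,0],
    [0,0,0],
    [0,0,0],
    [0,0,0],
    [0,0,0],
    [0,0,0],
    [0,0,0],
    [0,0,0],
    [0,0,0],
  ],
  hand=[-1,-1,-1,-1,-1,-1,-1,-1,-1,-1],
)

```text
time_s: 7.85
tcp_pos: [0.6752, -0.2594, -0.0017]
eef_rot: [-2.22, -2.221, 0.001]
force: [-0.2, -0.4, -2.8]
finger_gap: 0.0113
grip_force: 79.9
```

Request:
move_arm(
  slide=[
    [0,0,0],
    [0,0,0.004],
    [0,0,0.004],
    [0,0,0.004],
    [0,0,0.004],
    [0,0,0.002],
    [0,0,0],
    [0,0,0],
    [0,0,0],
    [0,0,0],
  ],
  dr=[
    [0,0,0],
    [0,0,0],
    [0,0,0],
    [0,0,0],
    [0,0,0],
    [0,0,0],
    [0,0,0],
    [0,0,0],
    [0,0,0],
    [0,0,0],
  ],
  hand=[-1,-1,-1,-1,-1,-1,-1,-1,-1,-1],
)

```text
time_s: 8.68
tcp_pos: [0.6757, -0.2596, -0.0093]
eef_rot: [2.221, 2.221, 0.0]
force: [-0.5, 0.7, 1.7]
finger_gap: 0.0113
grip_force: 79.5
```

```bash
python3 m.py s3.png; python3 - <<'E'
from h import *
goal([.6746,-.004,-.011],0)
E
```

```text
rim 388 ((625.67626953125, -261.0067443847656), (111.08080291748047, 174.13980102539062), 0.9058783650398254) [-0.0111 -0.0083]
hanger x [0.5428 0.544  0.5765 0.578 ] y [-0.3344 -0.1863] 1071 ((560.4212036132812, -261.088134765625), (155.19314575195312, 37.1014518737793), 89.84380340576172)
front face dx/dz,dx/dy [ 6.000e-04 -4.200e-03  6.702e-01] 933
tab line [ 0.6545 -0.2367 -0.7454] 803
t 8.73 tcp [ 0.6757 -0.2597 -0.0093] F [0.3 0.7 1.2] gap 0.0111
turn [0.0003 0.0002 0.0002] slide now [ 0.5113 -0.0022  0.0032] slide after turn [ 0.5113 -0.0023  0.0034]
```

View pics/s3.png

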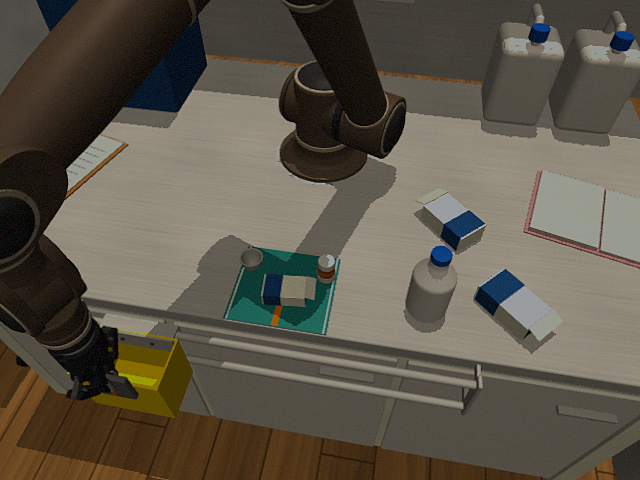

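The bin hangs: the rail supports it (vertical force changed sign), and the hanger channel sits on the upper tube at (130,325), far left of the mat. I now slide it along +y.

Request:
move_arm(
  slide=[
    [0,0,0],
    [0.01,0,0],
    [0.02,0,0],
    [0.02,0,0],
    [0.02,0,0],
    [0.02,0,0],
    [0.02,0,0],
    [0.02,0,0],
    [0.01,0,0],
    [0,0,0],
  ],
  dr=[
    [0,0,0],
    [0,0,0],
    [0,0,0],
    [0,0,0],
    [0,0,0],
    [0,0,0],
    [0,0,0],
    [0,0,0],
    [0,0,0],
    [0,0,0],
  ],
  hand=[-1,-1,-1,-1,-1,-1,-1,-1,-1,-1],
)

```text
time_s: 9.57
tcp_pos: [0.6757, -0.1876, -0.0096]
eef_rot: [-2.219, -2.223, -0.001]
force: [-0.5, 0.1, 2.4]
finger_gap: 0.0111
grip_force: 79.1
```

```bash
python3 m.py s4.png; python3 - <<'E'
from h import *
goal([.675,-.004,-.0095],0)
E
```

```text
rim 344 ((620.9852905273438, -188.31190490722656), (103.1135025024414, 170.4527587890625), 0.03174272179603577) [-0.0111 -0.0087]
hanger x [0.5423 0.5438 0.5766 0.5782] y [-0.2608 -0.1142] 1161 ((559.9949340820312, -189.1234588623047), (152.08038330078125, 37.90911102294922), 89.45265197753906)
front face dx/dz,dx/dy [-2.500e-03 -6.000e-04  6.696e-01] 903
tab line [ 0.6515 -0.1641  0.2088] 724
t 9.62 tcp [ 0.6757 -0.188  -0.0096] F [-0.2  2.8  3.2] gap 0.011
turn [ 0.0001 -0.0013  0.001 ] slide now [ 3.68e-01 -1.10e-03  3.00e-04] slide after turn [ 3.68e-01 -1.50e-03 -2.00e-04]
```

Request:
move_arm(
  slide=[
    [0.01,0,0],
    [0.02,0,0],
    [0.02,0,0],
    [0.02,0,0],
    [0.02,0,0],
    [0.02,0,0],
    [0.02,0,0],
    [0.02,0,0],
    [0.02,0,0],
    [0.02,0,0],
  ],
  dr=[
    [0,0,0],
    [0,0,0],
    [0,0,0],
    [0,0,0],
    [0,0,0],
    [0,0,0],
    [0,0,0],
    [0,0,0],
    [0,0,0],
    [0,0,0],
  ],
  hand=[-1,-1,-1,-1,-1,-1,-1,-1,-1,-1],
)

```text
time_s: 10.45
tcp_pos: [0.6755, -0.0935, -0.0097]
eef_rot: [-2.221, -2.222, 0.0]
force: [-1.3, -2.4, 3.7]
finger_gap: 0.0109
grip_force: 79.0
```

Request:
move_arm(
  slide=[
    [0.02,0,0],
    [0.02,0,0],
    [0.02,0,0],
    [0.02,0,0],
    [0.02,0,0],
    [0.02,0,0],
    [0.02,0,0],
    [0.02,0,0],
    [0.01,0,0],
    [0,0,0],
  ],
  dr=[
    [0,0,0],
    [0,0,0],
    [0,0,0],
    [0,0,0],
    [0,0,0],
    [0,0,0],
    [0,0,0],
    [0,0,0],
    [0,0,0],
    [0,0,0],
  ],
  hand=[-1,-1,-1,-1,-1,-1,-1,-1,-1,-1],
)

```text
time_s: 11.28
tcp_pos: [0.6756, -0.0078, -0.0097]
eef_rot: [-2.219, -2.222, -0.001]
force: [-0.7, 0.6, 4.2]
finger_gap: 0.0109
grip_force: 78.8
```

```bash
python3 m.py s5.png; python3 - <<'E'
from h import *
goal([.675,-.004,-.0095],0)
E
```

```text
rim 449 ((621.729248046875, -8.524452209472656), (172.00146484375, 103.77546691894531), 89.52705383300781) [-0.011  -0.0085]
hanger x [0.5423 0.544  0.5765 0.5778] y [-0.0216  0.0647] 750 ((560.2125854492188, 22.22939109802246), (96.84805297851562, 36.7067756652832), 89.89987182617188)
front face dx/dz,dx/dy [-2.000e-04 -6.000e-04  6.695e-01] 889
tab line [0.6367 0.0024 0.3245] 220
t 11.33 tcp [ 0.6756 -0.0082 -0.0097] F [0.6 2.5 4.4] gap 0.0117
turn [ 0.     -0.0015  0.0008] slide now [ 0.0084 -0.0012 -0.0004] slide after turn [ 0.0084 -0.0012 -0.0004]
```

Request:
move_arm(
  slide=[
    [0.009,0,0],
    [0,0,0],
    [0,0,0],
    [0,0,0],
    [0,0,0],
    [0,0,0],
    [0,0,0],
    [0,0,0],
    [0,0,0],
    [0,0,0],
  ],
  dr=[
    [0,0,0],
    [0,0,0],
    [0,0,0],
    [0,0,0],
    [0,0,0],
    [0,0,0],
    [0,0,0],
    [0,0,0],
    [0,0,0],
    [0,0,0],
  ],
  hand=[-1,-1,-1,-1,-1,0,0,0,0,0],
)

```text
time_s: 12.17
tcp_pos: [0.6754, -0.0051, -0.01]
eef_rot: [-2.221, -2.221, 0.0]
force: [0.2, -0.2, -0.4]
finger_gap: 0.0426
grip_force: 0.0
```

Request:
move_arm(
  slide=[
    [0,0,0],
    [0,0,0],
    [0,0,0],
    [0,0,-0.02],
    [0,0,-0.04],
    [0,0,-0.06],
    [0,0,-0.07],
    [0,0,-0.07],
    [0,0,-0.07],
    [0,0,-0.07],
  ],
  dr=[
    [0,0,0],
    [0,0,0],
    [0,0,0],
    [0,0,0],
    [0,0,0],
    [0,0,0],
    [0,0,0],
    [0,0,0],
    [0,0,0],
    [0,0,0],
  ],
  hand=[0,0,0,0,0,0,0,0,0,0],
)

```text
time_s: 13.0
tcp_pos: [0.6752, -0.0051, 0.1931]
eef_rot: [2.221, 2.221, 0.001]
force: [0.6, 0.4, 0.4]
finger_gap: 0.0429
grip_force: 0.0
```

Request:
move_arm(
  slide=[
    [0,-0.04,0],
    [0,-0.06,0],
    [0,-0.07,0],
    [0,-0.07,0],
    [0,-0.07,0],
    [0,-0.07,0],
    [0,-0.07,0],
    [0,-0.05,0],
    [0,-0.03,0],
    [0,0,0],
  ],
  dr=[
    [0,0,0],
    [0,0,0],
    [0,0,0],
    [0,0,0],
    [0,0,0],
    [0,0,0],
    [0,0,0],
    [0,0,0],
    [0,0,0],
    [0,0,0],
  ],
  hand=[0,0,0,0,0,0,0,0,0,0],
)

```text
time_s: 13.83
tcp_pos: [0.4078, -0.0051, 0.1917]
eef_rot: [2.221, 2.221, 0.001]
force: [0.5, -1.2, 0.5]
finger_gap: 0.0425
grip_force: 0.0
```

```bash
python3 - <<'E'
from h import *
d=cap("scene");P=pts(d);save(d,"pics/s6.png")
hsv=cv2.cvtColor(d["img"],cv2.COLOR_RGB2HSV);H,S,V=[hsv[...,i].astype(int) for i in range(3)]
y=P[(H>22)&(H<34)&(S>150)&(V>50)];y=y[y[:,0]>.53]
print("bin y",np.percentile(y[:,1],[1,99]).round(4),"ztop",np.percentile(y[:,2],99).round(4))
q=P[(P[...,0]>.6)&(P[...,2]>0)&(P[...,2]<.03)&(abs(P[...,1])<.1)];print("tab",np.median(q,0).round(4),np.percentile(q[:,1],[2,98]).round(4))
h=P[(P[...,0]>.535)&(P[...,0]<.58)&(P[...,2]>-.018)&(P[...,2]<0)&(abs(P[...,1])<.066)];print("roof",np.median(h,0).round(4),np.percentile(h[:,0],[2,98]).round(4))
c=(P[...,2]>.024)&(P[...,2]<.036)&(P[...,0]>.41)&(P[...,0]<.5)&(abs(P[...,1])<.07)
n,l,s,_=cv2.connectedComponentsWithStats(c.astype(np.uint8));q=P[l==1+s[1:,4].argmax()];print("carton",len(q),q.min(0).round(3),q.max(0).round(3),cv2.minAreaRect((q[:,:2]*1000).astype(np.float32)))
b=P[c&(H>95)&(H<125)&(S>100)];print("blue",len(b),b.min(0).round(3),b.max(0).round(3))
goal([.375,-.004,.15],90)
w=cap("wrist");save(w,"pics/w6.png")
E
```

```text
bin y [-0.09    0.0787] ztop -0.0118
tab [ 0.6838 -0.0045  0.0139] [-0.0432  0.0331]
roof [ 5.634e-01  2.000e-04 -1.180e-02] [0.5465 0.5793]
carton 1260 [ 0.414 -0.043  0.024] [0.476 0.062 0.035] ((443.6833801269531, 9.293193817138672), (55.691715240478516, 102.36225891113281), 6.034348964691162)
blue 404 [ 0.419 -0.038  0.025] [ 0.475 -0.002  0.035]
t 13.88 tcp [ 0.4098 -0.0052  0.1916] F [0.5 0.5 0.8] gap 0.0426
turn [ 0.0018  0.0019 -1.4999] slide now [ 0.0023 -0.0697  0.0831] slide after turn [0.0695 0.0023 0.0832]
```

View pics/s6.png

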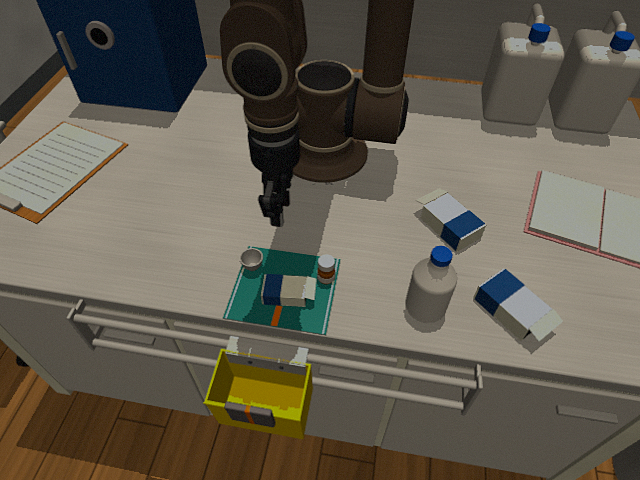

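The bin hangs at the stripe: tab at (250,413), y = -0.0045 against -0.004 for the mark. The carton is at (288,290), body centre about (0.444, 0.000), yaw about 6°. Next I turn the fingers across to make a wide pusher.

```bash
python3 -c "
from h import *
print(bot.get_state()['joint_pos'])"
```

```text
[-1.24917884e-02 -8.86857903e-02 -3.45806648e-01  1.31108897e+00
  1.25087118e-06  1.55812175e+00]
```

Request:
move_arm(
  slide=[
    [0,0,0],
    [0,0,0],
    [0,0,0],
    [0,0,0],
    [0,0,0],
    [0,0,0],
    [0,0,0],
    [0,0,0],
    [0,0,0],
    [0,0,0],
  ],
  dr=[
    [0,0,-0.1],
    [0,0,-0.1],
    [0,0,-0.1],
    [0,0,-0.1],
    [0,0,-0.1],
    [0,0,0],
    [0,0,0],
    [0,0,0],
    [0,0,0],
    [0,0,0],
  ],
  hand=[0,0,0,0,0,0,0,0,0,0],
)

```text
time_s: 14.77
tcp_pos: [0.4108, -0.0051, 0.1903]
eef_rot: [-1.572, -2.72, 0.0]
force: [-0.5, 0.5, -0.5]
finger_gap: 0.0423
grip_force: 0.0
```

```bash
python3 -c "
from h import *
print(bot.get_state()['joint_pos']);goal([.393,-.001,.15],90);goal([.393,-.001,.15],-90)"
```

```text
[-1.25019932e-02 -8.65029151e-02 -3.46359989e-01  1.31105418e+00
 -1.91936199e-05  1.03568538e+00]
t 14.77 tcp [ 0.4108 -0.0051  0.1903] F [-0.5  0.5 -0.5] gap 0.0423
turn [-1.0000e-04 -1.0000e-04 -1.0009e+00] slide now [ 0.0249 -0.0266  0.0805] slide after turn [0.0355 0.0083 0.0805]
t 14.77 tcp [ 0.4108 -0.0051  0.1903] F [-0.5  0.5 -0.5] gap 0.0423
turn [-1.0000e-04  1.0000e-04  1.9991e+00] slide now [ 0.0249 -0.0266  0.0805] slide after turn [-0.0355 -0.0083  0.0805]
```

Request:
move_arm(
  slide=[
    [0,0,0],
    [0,0,0],
    [0,0,0],
    [0,0,0],
    [0,0,0],
    [0,0,0],
    [0,0,0],
    [0,0,0],
    [0,0,0],
    [0,0,0],
  ],
  dr=[
    [0,0,-0.1],
    [0,0,-0.1],
    [0,0,-0.1],
    [0,0,-0.1],
    [0,0,-0.1],
    [0,0,-0.1],
    [0,0,-0.1],
    [0,0,-0.1],
    [0,0,-0.1],
    [0,0,-0.1],
  ],
  hand=[0,0,0,0,0,0,0,0,0,0],
)

```text
time_s: 15.6
tcp_pos: [0.4106, -0.0051, 0.1904]
eef_rot: [-0.007, 3.141, -0.0]
force: [0.4, -0.1, -0.3]
finger_gap: 0.0427
grip_force: 0.0
```

Request:
move_arm(
  slide=[
    [0.018,0.004,0],
    [0.0175,0.0043,0],
    [0,0,0.03],
    [0,0,0.04],
    [0,0,0.04],
    [0,0,0.04],
    [0,0,0.04],
    [0,0,0.02],
    [0,0,0],
    [0,0,0],
  ],
  dr=[
    [0,0,0],
    [0,0,0],
    [0,0,0],
    [0,0,0],
    [0,0,0],
    [0,0,0],
    [0,0,0],
    [0,0,0],
    [0,0,0],
    [0,0,0],
  ],
  hand=[0,0,0,0,0,0,0,0,0,0],
)

```text
time_s: 16.43
tcp_pos: [0.3923, -0.0009, 0.0856]
eef_rot: [-0.002, -3.141, -0.0]
force: [-0.3, -0.7, 0.9]
finger_gap: 0.0427
grip_force: 0.0
```

```bash
python3 -c "
from h import *
w=cap('wrist');save(w,'pics/w7.png');goal([.393,-.001,.006],90)
P=pts(w);c=(P[...,2]>.024)&(P[...,2]<.036)&(P[...,0]>.40)&(P[...,0]<.5)&(abs(P[...,1])<.07)
q=P[c];print(len(q),cv2.minAreaRect((q[:,:2]*1000).astype(np.float32)))"
```

```text
t 16.48 tcp [ 0.393  -0.0009  0.0862] F [ 0.2 -0.9  0.5] gap 0.0426
turn [ 0.      0.0008 -0.0007] slide now [ 1.000e-04 -2.000e-04  1.604e-01] slide after turn [-0.     -0.0002  0.1604]
10946 ((437.3955078125, -2.3815689086914062), (135.18980407714844, 74.60132598876953), 89.97116088867188)
```

View pics/w7.png

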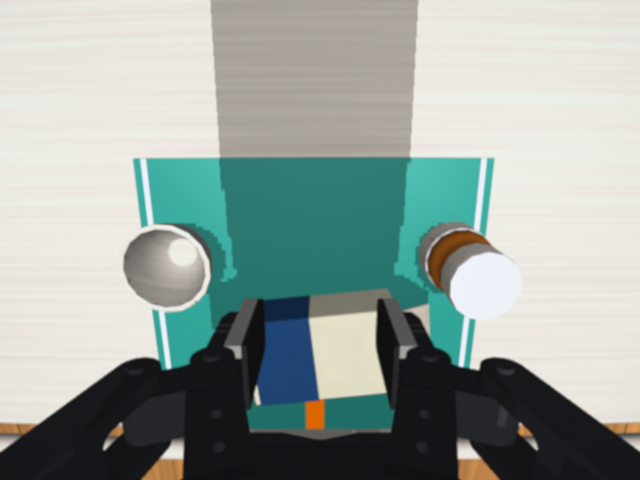

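The wrist view shows the carton at (320,350) between the finger tips, with the cup (168,265) and jar (470,270) both clear of the fingers' path.

```bash
python3 -c "
from h import *
w=cap('wrist');P=pts(w)
for y in (-.035,-.02,0,.02,.035):
  q=P[(P[...,2]>.02)&(P[...,2]<.036)&(P[...,0]>.37)&(P[...,0]<.5)&(abs(P[...,1]-y)<.004)];print(y,np.percentile(q[:,0],[1,99]).round(4))"
```

```text
-0.035 [0.4472 0.4742]
-0.02 [0.4196 0.4724]
0 [0.4178 0.4699]
0.02 [0.4156 0.4668]
0.035 [0.4139 0.4663]
```

Request:
move_arm(
  slide=[
    [0,0,0.02],
    [0,0,0.03],
    [0,0,0.03],
    [0,0,0.03],
    [0,0,0.025],
    [0,0,0.015],
    [0,0,0.01],
    [0,0,0],
    [0,0,0],
    [0,0,0],
  ],
  dr=[
    [0,0,0],
    [0,0,0],
    [0,0,0],
    [0,0,0],
    [0,0,0],
    [0,0,0],
    [0,0,0],
    [0,0,0],
    [0,0,0],
    [0,0,0],
  ],
  hand=[0,0,0,0,0,0,0,0,0,0],
)

```text
time_s: 17.37
tcp_pos: [0.3934, -0.001, 0.0059]
eef_rot: [-0.0, 3.14, -0.0]
force: [-0.1, -0.0, -0.3]
finger_gap: 0.0425
grip_force: 0.0
```

Request:
move_arm(
  slide=[
    [-0.01,0,0],
    [-0.012,0,0],
    [-0.012,0,0],
    [-0.012,0,0],
    [-0.012,0,0],
    [-0.012,0,0],
    [-0.012,0,0],
    [-0.012,0,0],
    [-0.012,0,0],
    [-0.012,0,0],
  ],
  dr=[
    [0,0,0],
    [0,0,0],
    [0,0,0],
    [0,0,0],
    [0,0,0],
    [0,0,0],
    [0,0,0],
    [0,0,0],
    [0,0,0],
    [0,0,0],
  ],
  hand=[0,0,0,0,0,0,0,0,0,0],
)

```text
time_s: 18.2
tcp_pos: [0.4525, -0.001, 0.0052]
eef_rot: [0.0, -3.141, 0.0]
force: [-0.6, -0.0, -0.9]
finger_gap: 0.0423
grip_force: 0.1
```

```bash
python3 -c "
from h import *
w=cap('scene');save(w,'pics/s8.png');goal([.55,-.001,.006],90)
P=pts(w);q=P[(P[...,2]>.024)&(P[...,2]<.036)&(P[...,0]>.44)&(P[...,0]<.56)&(abs(P[...,1])<.08)]
print(len(q),q.min(0),q.max(0))"
```

```text
t 18.25 tcp [ 0.4538 -0.001   0.0054] F [ 0.9 -0.3  0.1] gap 0.0429
turn [-0.      0.0013  0.0001] slide now [-1.925e-01 -1.000e-04 -9.000e-04] slide after turn [-0.1925 -0.     -0.0012]
1417 [ 0.44336304 -0.04414724  0.02409204] [0.51861037 0.05844598 0.03595473]
```

The carton is moving squarely (leading edge about 0.518). I continue.

Request:
move_arm(
  slide=[
    [-0.012,0,0],
    [-0.012,0,0],
    [-0.012,0,0],
    [-0.012,0,0],
    [-0.012,0,0],
    [-0.012,0,0],
    [-0.012,0,0],
    [-0.012,0,0],
    [-0.012,0,0],
    [-0.012,0,0],
  ],
  dr=[
    [0,0,0],
    [0,0,0],
    [0,0,0],
    [0,0,0],
    [0,0,0],
    [0,0,0],
    [0,0,0],
    [0,0,0],
    [0,0,0],
    [0,0,0],
  ],
  hand=[0,0,0,0,0,0,0,0,0,0],
)

```text
time_s: 19.08
tcp_pos: [0.5125, -0.001, 0.0053]
eef_rot: [-0.0, 3.142, -0.0]
force: [0.1, -0.2, -0.5]
finger_gap: 0.0425
grip_force: 0.0
```

```bash
python3 -c "
from h import *
w=cap('scene');save(w,'pics/s9.png');goal([.55,-.001,.006],90)"
```

```text
t 19.13 tcp [ 0.5137 -0.001   0.0054] F [1.6 0.5 0.4] gap 0.0423
turn [0.     0.0012 0.0002] slide now [-0.0726 -0.0001 -0.0011] slide after turn [-0.0726 -0.0001 -0.0012]
```

View pics/s9.png

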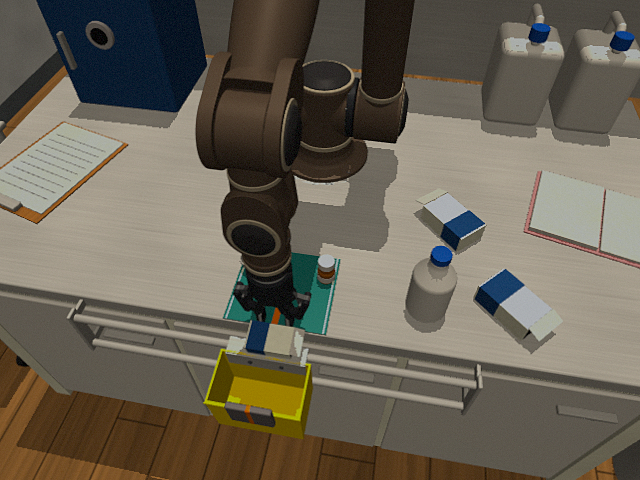

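The carton at (273,338) bridges the edge and the hanger roof, with the bin still at the stripe.

Request:
move_arm(
  slide=[
    [-0.012,0,0],
    [-0.012,0,0],
    [-0.012,0,0],
    [-0.012,0,0],
    [-0.012,0,0],
    [-0.012,0,0],
    [-0.012,0,0],
    [-0.01,0,0],
    [0,0,0],
    [0,0,0],
  ],
  dr=[
    [0,0,0],
    [0,0,0],
    [0,0,0],
    [0,0,0],
    [0,0,0],
    [0,0,0],
    [0,0,0],
    [0,0,0],
    [0,0,0],
    [0,0,0],
  ],
  hand=[0,0,0,0,0,0,0,0,0,0],
)

```text
time_s: 19.97
tcp_pos: [0.559, -0.001, 0.0052]
eef_rot: [0.0, -3.141, 0.0]
force: [-0.2, 0.4, 0.3]
finger_gap: 0.0431
grip_force: 0.0
```

```bash
cat > c.py <<'E'
from h import *
import sys
d=cap("scene");P=pts(d);save(d,sys.argv[1])
hsv=cv2.cvtColor(d["img"],cv2.COLOR_RGB2HSV);H,S,V=[hsv[...,i].astype(int) for i in range(3)]
b=P[(H>95)&(H<125)&(S>90)];b=b[(b[:,0]>.5)&(b[:,0]<.72)&(abs(b[:,1])<.12)&(b[:,2]>-.2)]
print("blue",len(b),np.median(b,0).round(3) if len(b) else "",b.min(0).round(3) if len(b) else "",b.max(0).round(3) if len(b) else "")
q=P[(P[...,0]>.65)&(P[...,2]>0)&(P[...,2]<.03)&(abs(P[...,1])<.1)];print("tab",np.median(q,0).round(4),np.percentile(q[:,1],[2,98]).round(4))
h=P[(P[...,0]>.535)&(P[...,0]<.58)&(P[...,2]>-.018)&(P[...,2]<0)&(abs(P[...,1])<.066)];print("roof",len(h),np.median(h,0).round(4))
goal([.565,-.001,.006],90)
E
python3 c.py pics/s10.png
```

```text
blue 389 [ 0.607 -0.019 -0.12 ] [ 0.541 -0.056 -0.127] [0.68  0.058 0.489]
tab [ 0.6836 -0.0038  0.0135] [-0.0435  0.0333]
roof 1157 [ 0.5648  0.0008 -0.0119]
t 20.02 tcp [ 0.5587 -0.0009  0.0051] F [ 0.3 -0.1  0.6] gap 0.0427
turn [ 0.     -0.0005  0.0002] slide now [-0.0127 -0.0001 -0.0017] slide after turn [-0.0127 -0.0001 -0.0017]
```

The carton is in the bin. I retreat straight up.

Request:
move_arm(
  slide=[
    [0,0,-0.02],
    [0,0,-0.04],
    [0,0,-0.06],
    [0,0,-0.06],
    [0,0,-0.06],
    [0,0,-0.06],
    [0,0,-0.04],
    [0,0,0],
    [0,0,0],
    [0,0,0],
  ],
  dr=[
    [0,0,0],
    [0,0,0],
    [0,0,0],
    [0,0,0],
    [0,0,0],
    [0,0,0],
    [0,0,0],
    [0,0,0],
    [0,0,0],
    [0,0,0],
  ],
  hand=[0,0,0,0,0,0,0,0,0,0],
)

```text
time_s: 20.85
tcp_pos: [0.5583, -0.0009, 0.175]
eef_rot: [0.0, -3.141, -0.0]
force: [-1.0, -0.4, -0.7]
finger_gap: 0.0426
grip_force: 0.0
```

Request:
move_arm(
  slide=[
    [0.04,0,0],
    [0.06,0,0],
    [0.06,0,0],
    [0.06,0,0],
    [0.06,0,0],
    [0.04,0,0],
    [0,0,0],
    [0,0,0],
    [0,0,0],
    [0,0,0],
  ],
  dr=[
    [0,0,0],
    [0,0,0],
    [0,0,0],
    [0,0,0],
    [0,0,0],
    [0,0,0],
    [0,0,0],
    [0,0,0],
    [0,0,0],
    [0,0,0],
  ],
  hand=[0,0,0,0,0,0,0,0,0,0],
)

```text
time_s: 21.68
tcp_pos: [0.3994, -0.001, 0.1748]
eef_rot: [0.0, -3.141, 0.0]
force: [-0.1, -0.2, 0.1]
finger_gap: 0.0429
grip_force: 0.0
```

```bash
python3 c.py pics/s11.png
```

```text
blue 245 [ 0.615 -0.023 -0.121] [ 0.6   -0.04  -0.128] [0.68  0.041 0.015]
tab [ 0.6836 -0.0047  0.0138] [-0.0431  0.0331]
roof 1271 [ 5.636e-01  2.000e-04 -1.180e-02]
t 21.73 tcp [ 0.3994 -0.001   0.1748] F [ 0.1  0.3 -0.3] gap 0.043
turn [-0.     -0.0008  0.0001] slide now [-0.3314 -0.      0.3373] slide after turn [-0.3311  0.      0.3376]
```

View pics/s11.png

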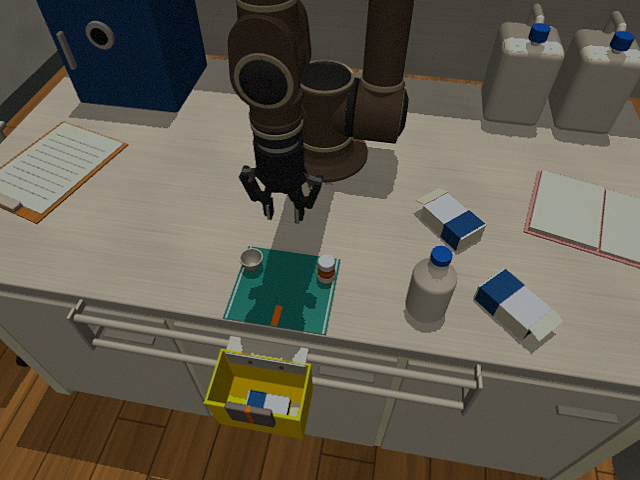

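The carton lies inside the hanging bin at (268,402) and the tab is at the stripe (250,413). The jar, cup and bottle haven't moved, and the arm is clear.

```bash
python3 -c "
from station import bot
print(bot.sign_off())"
```

```text
the job is handed in; nothing more can be done
None
```

I handed the job in at about 22 s: the bin hangs on the upper rail about 1 mm from the stripe with the carton inside, the jar, bottle and cup look unmoved, and the judge's verdict was not shown.

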